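Set up a turbocharger for its bench test

TASK

Get the turbo on the blue cradle ready for its bench test: pull its orange-handled bypass lever all the way back towards the robot against its black stop pin, then swing it away again and leave it in line with the red pointer. After that, turn the black knob on the sloping grey control box so that its white line points at the yellow marker. Do not shift the red pointer or the yellow marker, and leave the two loose turbos and the carton where they are.

Things in the scene. Friction and masses are not known exactly. Their poses are not given: they have to be found in the camera images.
- rig: Fixed blue plate 170 x 230 x 12 mm with a turbo (108 mm across, 158 mm high, its axis 55 mm to +y of the origin) and, at y = -20 mm, an upright white degree disc of radius 70 mm centred 85 mm up. Origin: centre of the plate's underside, z up; the lever swings in the x-z plane, +x is away from the robot. On either side of the table, turned up to 0.3 rad.
- lever_hinge (a point): Point on the lever's hinge axis (which is the cradle's y axis), 85 mm above the table, in the lever arm's plane (39 mm to -y of the cradle's origin).
- lever (a joint): Angle of the bypass lever, rad, 0 to 1.2. At 0 it rests on the black stop pin, leaning 0.6 rad from upright towards the cradle's -x (the robot's side); it is upright at 0.6 and leans away at 1.2. Stays where it is left; about 3 N at the handle moves it.
- lever_grip (a point): Middle of the lever's orange round handle: 20 mm in diameter, 81 mm long, level along the cradle's y axis (axis y), 125 mm from the hinge axis, sticking out to -y from the flat steel arm (14 mm wide, 10 mm thick, its centre 47 mm to +y of this point). Axis z points along the arm away from the hinge. Only the plate lies below the handle.
- pointer (a joint): Angle of the red pointer, rad, about the same hinge axis and with the same zero as the lever: the lever is set when the two are equal. Stiff but movable; do not shift it.
- pointer_tip (a point): Outer end of the red pointer, a flat red bar 9 mm wide beside the degree disc, 111 mm from the hinge axis, 12 mm to +y of the lever arm's centre plane. Axis z points along it away from the hinge.
- console: Fixed control box: steel foot 150 x 150 mm and a grey head 170 x 180 x 50 mm whose panel slopes 0.55 rad (31.5 degrees), facing up and to the console's -x (towards the robot); its top edge is 185 mm above the table. Origin: centre of the foot on the table, z up, +x away from the robot. It may stand on either side, turned up to 0.3 rad.
- knob (a joint): Angle of the knob, rad, -1.6 to 1.6, about the panel's normal, growing counter-clockwise seen facing the panel; at 0 its white line points straight up the slope. Stays where it is left; about 0.1 N m turns it.
- knob_grip (a point): Point on the knob's axis at the height to grip, 34 mm above the dial. Axis z is the panel's outward normal, 0.55 rad from vertical; x points along the grip bar to the end with the white line. The black bar is 66 mm long (x), 16 mm wide (y) and ends 10 mm above this point (z); below it, up to 9 mm above the dial, is a round skirt of radius 35 mm.
- marker (a joint): Angle of the yellow marker, rad, about the same axis and with the same zero as the knob: the knob is set when the two are equal. Stiff but movable; do not shift it.
- marker_tip (a point): Middle of the top of the yellow marker, a bar 22 x 9 x 6 mm lying on the dial, 50 mm from the knob's axis. Axis x points outward from the knob's axis, z along the panel's normal.
- turbo_a: Bystander: loose turbo between the cradle and the console, 108 mm across and about 165 mm high with its silver actuator canister, which stands out 90 mm to its +x. Origin: centre of its underside.
- turbo_b: Bystander: a like loose turbo at the rear. Origin: centre of its underside.
- carton: Bystander: loose cardboard carton 100 x 140 x 90 mm at the rear. Origin: centre of its underside.

How it is judged:
On the way, in this order (a step that is already met when the one before it is completed fails the run):
1. the lever is pulled back against its stop pin (within 0.06 rad) (value of joint lever below 0.06 rad), for 0.1 s.
2. the lever stands in line with the red pointer (within 0.07 rad) (angle between the z axis of lever_grip and the z axis of pointer_tip, either way round below 0.07 rad), for 0.3 s.
3. the knob's white line points at the yellow marker (within 0.09 rad) (angle between the x axis of knob_grip and the x axis of marker_tip, either way round below 0.09 rad), for 0.2 s.
At the end, for the whole second after the job is handed in: The lever is in line with the red pointer within 0.07 rad (4 degrees) and the knob's white line with the yellow marker within 0.09 rad (5 degrees), both at rest (angle between the z axis of lever_grip and the z axis of pointer_tip, either way round below 0.07 rad and angle between the x axis of knob_grip and the x axis of marker_tip, either way round below 0.09 rad and velocity of joint lever between -0.05 and 0.05 rad/s and velocity of joint knob between -0.05 and 0.05 rad/s); the robot touches nothing.
It fails at once if a loose turbo or the carton is shifted by more than 25 mm (distance of any of turbo_a, turbo_b, carton from where it was at the start of the episode above 0.025 m).
It fails at once if the red pointer is shifted by more than 5 mm (distance of pointer_tip from where it was at the start of the episode above 0.005 m).
It fails at once if the yellow marker is shifted by more than 3 mm (distance of marker_tip from where it was at the start of the episode above 0.003 m).
It also fails if it takes over 67 s, if anything falls off the work surface, if the arm or the gripper's body presses on something with over 40 N, if the wrist force passes 120 N, or if a joint passes its speed limit or range.

ROBOT

A 6-joint arm with a two-finger parallel gripper is mounted at the origin on the work surface. World frame = base frame: x ahead of the robot, y to its left, z up, the work surface at z = 0. Lengths are in m, angles in rad, forces in N, time in s.
With the tool pointing down it reaches from about 0.3 to 0.825 m from the base axis. Payload 5.4 kg.
Tool frame: the origin (TCP) lies at the very end of the fingers, on their centre line; the grasp point (between the pads) lies 19 mm behind it; z points along the fingers, y is the line along which they close (so a half turn about z gives the same grasp; the last joint's range is limited). The gripper opens to 92 mm and grips with 3 to 60 N. Pads are 20 mm wide; open, the fingers measure 128 mm over their backs; the gripper's body (75 mm by 189 mm) begins 69 mm behind the grasp point.
Start: joints at [1.121, 0.158, 1.597, -0, 1.386, -0.21], TCP at [0.137, 0.559, 0.215] pointing down, gripper open.
Joint ranges: [-2.91, 2.91], [-0.94, 2.29], [0.18, 2.7], [-1.29, 4.43], [0.17, 2.64], [-3, 3]. Speed limits (rad/s): [2.57, 2.57, 3.14, 3.14, 3.14, 3.14].

INTERFACE

Orientations are given as a rotation vector (axis times angle).
In Python, from workcell import bot gives the robot as it stands. Calls block until the motion is done:
- bot.goto(position, orientation): joint-space move of the TCP to a pose.
- bot.line_to(position, rot=None, max_speed=0.15): straight line of the TCP; rot=None keeps the orientation; max_speed is the mean speed in m/s.
- bot.set_joints(angles): joint-space move.
- bot.set_gripper(opening, newtons=None): opening from 0.0 (shut) to 1.0 (fully open); newtons is the grip in N (None keeps the last); returns when the fingers have stopped.
- bot.hold(seconds).
- bot.inverse_kinematics(position, orientation): joint angles nearest the present ones, or None.
- bot.read_camera(name): name is "scene" or "top"; returns a dict with "pixels" (400x640x3 uint8, blue, green, red), "fx", "fy", "cx", "cy" (pixels), "R" (3x3) and "t" (3): a world point X has camera coordinates R X + t. Camera axes: x right, y down, z forward; pixel columns grow to the right and rows downward; lengths in m; the calibration is good to about 2 mm. A picture is of the moment at which its call begins. There is no depth.
A pose or a line that the arm cannot do raises bot.MotionError and nothing moves.
- bot.job_done(): hands the job in; it is judged then, once.
Readings, each from a call of its own:
- bot.current_clock(): time.
- bot.current_joints(): joint angles.
- bot.current_joint_vel(): joint speeds.
- bot.current_effort(): joint torques, N m.
- bot.current_ee_pos(): TCP position.
- bot.current_tool_rot(): TCP orientation.
- bot.current_contact_force(): force on the tool from outside, world axes, zero at the start.
- bot.current_ft_torque(): the same for the moment, N m.
- bot.current_opening(): opening from 0.0 (shut) to 1.0 (fully open).
- bot.current_grip_force(): force on a finger pad.
Only numpy, scipy, OpenCV 4.12 (cv2) and the standard library are available. Lean on these libraries where they do the work, as an engineer would, in place of code of your own. Each camera call takes 0.05 s, during which the arm holds its last target. There are 200 camera calls.

## Working session

There is one attempt and no reset: what is moved stays moved. The work goes in short steps, each a Python script; the robot and the scene stay as the last script left them, time stands still between calls to the robot, and variables do not carry over. Pictures are saved under pics/ and viewed, at most 10 in all, crops included, and the job is handed in when it is done.

```bash
mkdir -p pics; ls; python3 - <<'E'
from workcell import bot
import cv2,numpy as np
for n in("scene","top"):
    c=bot.read_camera(n); cv2.imwrite(f"pics/{n}0.png",c["pixels"])
    print(n,c["fx"],c["fy"],c["cx"],c["cy"],np.round(c["R"],4).tolist(),np.round(c["t"],4).tolist(), (-np.array(c["R"]).T@c["t"]).round(3))
print(bot.current_clock(),bot.current_tool_rot())
E
```

```text
pics
scene 449.929873012999 449.929873012999 319.3143241935769 204.80681132480677 [[0.8247, 0.5655, 0.001], [0.4845, -0.7056, -0.5171], [-0.2917, 0.4269, -0.856]] [-0.4506, -0.2406, 1.3767] [ 0.89  -0.503  1.054]
top 361.88001967999463 361.88001967999463 318.9674991353316 196.68904551719547 [[0.0045, -0.9999, 0.0112], [-0.9924, -0.0058, -0.1229], [0.1229, -0.0106, -0.9924]] [-0.0729, 0.6188, 0.9844] [ 0.493 -0.059  1.054]
0.1 [-3.75652213e-01 -3.11853048e+00  2.47010119e-03]
```

View pics/scene0.png

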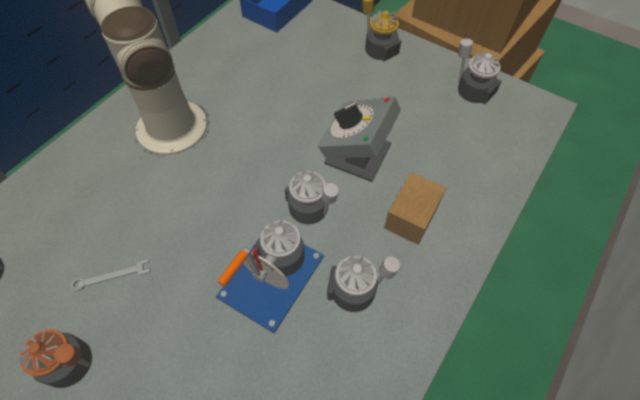

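View pics/top0.png

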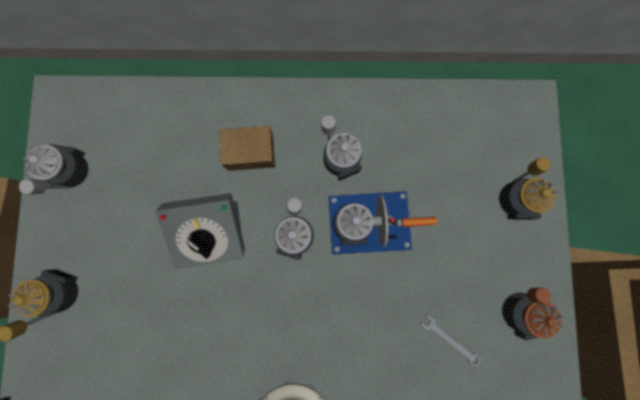

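The rig is on the right: blue plate at top-view px (330–412, 192–253), handle at about (418,222). The console is on the left, with its knob at about (203,240). Next I'll zoom in on both and measure the masks.

```bash
cat > h.py <<'E'
from workcell import bot
import cv2,numpy as np
from scipy.spatial.transform import Rotation as Ro
def cam(n):
    c=bot.read_camera(n); c["R"]=np.array(c["R"]); c["t"]=np.array(c["t"]); c["C"]=-c["R"].T@c["t"]; return c
def ray(c,p):
    d=c["R"].T@np.array([(p[0]-c["cx"])/c["fx"],(p[1]-c["cy"])/c["fy"],1]); return c["C"],d/np.linalg.norm(d)
def onplane(c,p,P,n):
    o,d=ray(c,p); return o+d*np.dot(np.array(P)-o,n)/np.dot(d,n)
def tri(cs,ps):
    A=0;b=0
    for c,p in zip(cs,ps):
        o,d=ray(c,p); M=np.eye(3)-np.outer(d,d); A=A+M; b=b+M@o
    X=np.linalg.solve(A,b)
    return X,[np.linalg.norm((np.eye(3)-np.outer(ray(c,p)[1],ray(c,p)[1]))@(X-c["C"])) for c,p in zip(cs,ps)]
def proj(c,X):
    q=c["R"]@np.array(X)+c["t"]; return np.array([c["fx"]*q[0]/q[2]+c["cx"],c["fy"]*q[1]/q[2]+c["cy"]])
def mask(c,lo,hi,roi):
    m=cv2.inRange(cv2.cvtColor(c["pixels"],cv2.COLOR_BGR2HSV),lo,hi)
    x0,y0,x1,y1=roi; k=np.zeros_like(m); k[y0:y1,x0:x1]=m[y0:y1,x0:x1]; return k
def big(m):
    cs,_=cv2.findContours(m,cv2.RETR_EXTERNAL,cv2.CHAIN_APPROX_NONE); return max(cs,key=cv2.contourArea) 
def crops(s,t,name):
    f=lambda im,x,y,w,h:cv2.resize(im["pixels"][y:y+h,x:x+w],(400,300),interpolation=cv2.INTER_CUBIC)
    cv2.imwrite(name,np.vstack([np.hstack([f(s,210,220,120,90),f(t,325,185,120,90)]),np.hstack([f(s,300,80,120,90),f(t,145,185,120,90)])]))
E
python3 - <<'E'
from h import *
s,t=cam("scene"),cam("top"); crops(s,t,"pics/c1.png")
for n,c,rr,rk in(("s",s,(210,215,330,335),(310,85,405,180)),("t",t,(322,185,445,262),(150,185,250,270))):
    for nm,lo,hi,roi in(("blue",(100,120,60),(125,255,255),rr),("orange",(5,170,150),(18,255,255),rr),("red",(0,130,60),(4,255,255),rr),("red2",(172,130,60),(180,255,255),rr),("yel",(20,120,120),(35,255,255),rk),("kred",(172,120,60),(180,255,255),rk),("kred0",(0,120,60),(6,255,255),rk),("kgreen",(40,100,50),(85,255,255),rk)):
        m=mask(c,lo,hi,roi); a=np.argwhere(m)[:,::-1]
        if len(a)<3: print(n,nm,len(a)); continue
        pts=cv2.convexHull(a.astype(np.int32))
        print(n,nm,len(a),a.mean(0).round(1),cv2.boxPoints(cv2.minAreaRect(pts)).round(1).tolist())
        if nm=="blue":
            q=cv2.approxPolyDP(pts,5,True)[:,0]; print(q.tolist(),[onplane(c,p,(0,0,.012),np.array([0,0,1.])).round(3).tolist() for p in q])
E
```

```text
s blue 3115 [267.3 292.8] [[216.39999389648438, 296.3999938964844], [266.6000061035156, 219.10000610351562], [322.8999938964844, 255.60000610351562], [272.70001220703125, 333.0]]
[[322, 255], [274, 331], [217, 296], [243, 265], [304, 246]] [[0.624, -0.102, 0.012], [0.641, -0.324, 0.012], [0.476, -0.334, 0.012], [0.477, -0.236, 0.012], [0.572, -0.107, 0.012]]
s orange 288 [232.3 267.3] [[217.60000610351562, 280.8999938964844], [241.10000610351562, 249.60000610351562], [247.0, 254.0], [223.5, 285.3999938964844]]
s red 49 [256.3 257.5] [[252.5, 249.60000610351562], [256.0, 248.8000030517578], [260.20001220703125, 268.0], [256.70001220703125, 268.70001220703125]]
s red2 6 [256. 257.] [[252.5, 249.5], [254.3000030517578, 248.89999389648438], [260.0, 266.0], [258.20001220703125, 266.6000061035156]]
s yel 23 [365.6 117.8] [[361.79998779296875, 117.0], [368.79998779296875, 115.9000015258789], [369.29998779296875, 118.80000305175781], [362.29998779296875, 119.9000015258789]]
s kred 0
s kred0 12 [386.5  99. ] [[385.0, 98.0], [388.0, 98.0], [388.0, 100.0], [385.0, 100.0]]
s kgreen 13 [365.3 138
[... 361 characters left out ...]
0.012], [0.638, -0.321, 0.012]]
t orange 170 [419.3 221.5] [[404.0, 219.0], [435.0, 219.0], [435.0, 224.0], [404.0, 224.0]]
t red 12 [391.3 220.2] [[389.0, 221.0], [389.0, 219.0], [394.0, 219.0], [394.0, 221.0]]
t red2 4 [392.8 218.8] [[391.6000061035156, 218.8000030517578], [392.0, 218.0], [394.0, 219.0], [393.6000061035156, 219.8000030517578]]
t yel 24 [196.2 223.7] [[193.5, 220.5], [196.1999969482422, 219.60000610351562], [198.60000610351562, 226.8000030517578], [195.89999389648438, 227.6999969482422]]
t kred 0
t kred0 26 [162.5 217. ] [[160.0, 215.0], [165.0, 215.0], [165.0, 219.0], [160.0, 219.0]]
t kgreen 18 [223.2 207.5] [[221.0, 206.0], [225.0, 206.0], [225.0, 209.0], [221.0, 209.0]]
```

View pics/c1.png

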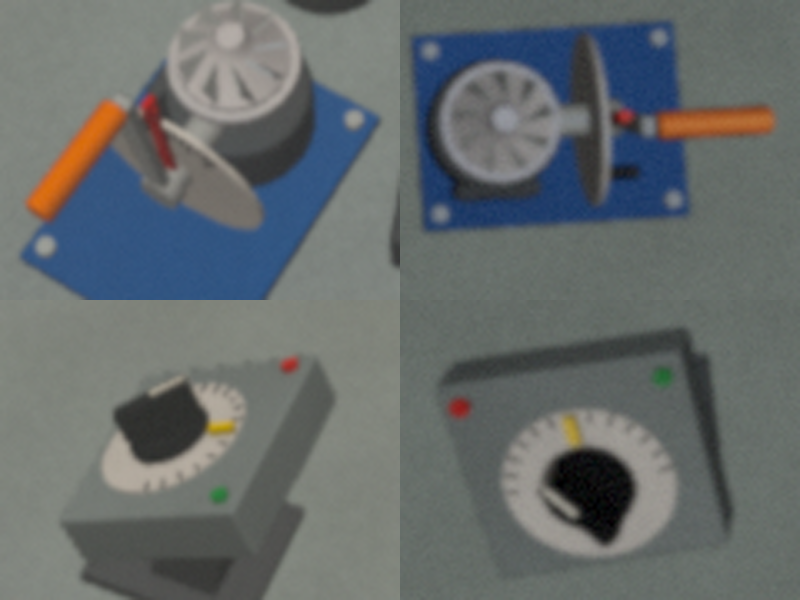

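c1 shows the lever near upright and the red pointer beside it, with its tip at crop (150,105) in scene and (625,117) in top. The knob's white line points up-left, about 0.6 rad counter-clockwise of straight up. The marker is nearly straight up the slope.

```bash
cat > meas.py <<'E'
from h import *
from scipy.optimize import minimize_scalar
RO=np.array([.550,-.217,0]); YAW=.072; RX=np.array([np.cos(YAW),np.sin(YAW),0]); RY=np.array([-np.sin(YAW),np.cos(YAW),0]); Z=np.array([0,0,1.])
def rig(x,y,z): return RO+RX*x+RY*y+Z*z
def lev(th,r=.125,y=-.086): return rig(r*np.sin(th-.6),y,.085+r*np.cos(th-.6))
def angs(s,t):
    def best(obs): # obs: (cam,pixel,r,y)
        f=lambda th:sum(np.sum((proj(c,lev(th,r,y))-p)**2) for c,p,r,y in obs)
        q=minimize_scalar(f,bounds=(-.2,1.4),method="bounded"); return q.x,np.sqrt(q.fun)
    ms=mask(s,(5,170,150),(18,255,255),(200,205,330,335)); mt=mask(t,(5,170,150),(18,255,255),(322,170,455,290))
    o=[(c,np.argwhere(m)[:,::-1].mean(0),.125,-.086) for c,m in((s,ms),(t,mt))]
    print("lever s,t,both",[np.round(best(q),3).tolist() for q in([o[0]],[o[1]],o)])
    red=lambda c,roi:np.argwhere(mask(c,(0,110,50),(4,255,255),roi)|mask(c,(170,110,50),(180,255,255),roi))[:,::-1]
    rs,rt=red(s,(210,215,330,335)),red(t,(322,185,445,262))
    # tip in scene: top 3 rows
    tip=rs[rs[:,1]<=rs[:,1].min()+2].mean(0); cen=rs.mean(0)
    print("red",len(rs),tip,cen,len(rt),rt.mean(0))
    p=[(s,tip,.109,-.027),(t,rt.mean(0),.107,-.027)]
    print("pointer s,t,both",[np.round(best(q),3).tolist() for q in([p[0]],[p[1]],p)])
E
cat > knob.py <<'E'
from h import *
def panel(s,t):
    g=lambda c,lo,hi,roi:np.argwhere(mask(c,lo,hi,roi))[:,::-1].mean(0)
    S,T=(310,85,405,180),(150,185,250,270)
    red=tri((s,t),(g(s,(0,120,60),(6,255,255),S),g(t,(0,120,60),(6,255,255),T)))
    grn=tri((s,t),(g(s,(40,100,50),(85,255,255),S),g(t,(40,100,50),(85,255,255),T)))
    yp=[g(c,(20,120,120),(35,255,255),r) for c,r in((s,S),(t,T))]; yel=tri((s,t),yp)
    d=red[0]-grn[0]; yaw=np.arctan2(-d[0],d[1]); print("red",red,"grn",grn,"yel",yel,"yaw",yaw)
    el=[]
    for c,r in((s,S),(t,T)):
        hsv=cv2.cvtColor(c["pixels"],cv2.COLOR_BGR2HSV); m=mask(c,(0,0,140),(40,110,255),r)
        h=cv2.convexHull(np.argwhere(m)[:,::-1].astype(np.int32)); e=cv2.fitEllipse(h); el.append(e[0]); print("dial",len(h),e)
    C=tri((s,t),el); print("dialC",C)
    return yaw,red[0],grn[0],yel[0],yp,C[0]
E
python3 - <<'E'
from meas import *; from knob import *
s,t=cam("scene"),cam("top"); angs(s,t); panel(s,t)
E
```

```text
lever s,t,both [[0.473, 0.608], [0.479, 0.311], [0.476, 0.723]]
red 73 [254.75  249.375] [256.2739726  258.05479452] 20 [391.6 219.7]
pointer s,t,both [[0.555, 1.507], [0.545, 1.117], [0.55, 1.907]]
red (array([0.55062685, 0.31064034, 0.17287091]), [np.float64(4.453155387194199e-05), np.float64(4.4531553872167434e-05)]) grn (array([0.57401251, 0.16459989, 0.173353  ]), [np.float64(0.00027714668091842064), np.float64(0.0002771466809186858)]) yel (array([0.53460802, 0.23196323, 0.1607809 ]), [np.float64(0.0006932409499837594), np.float64(0.0006932409499837244)]) yaw 0.15878335462713314
dial 14 ((347.0584411621094, 129.68026733398438), (30.9114990234375, 128.72560119628906), 36.66558074951172)
dial 26 ((201.4371795654297, 239.65689086914062), (41.82258605957031, 50.45393753051758), 100.59278106689453)
dialC (array([0.49039086, 0.23465139, 0.0856313 ]), [np.float64(0.009140310029875039), np.float64(0.009140310029875094)])
```

```bash
python3 - <<'E'
from knob import *
s,t=cam("scene"),cam("top"); yaw,red,grn,yel,yp,_=panel(s,t)
n=np.array([-np.sin(.55)*np.cos(yaw),-np.sin(.55)*np.sin(yaw),np.cos(.55)]); ey=np.array([-np.sin(yaw),np.cos(yaw),0]); ex=np.cross(ey,n)
print("n.red,grn,yel",n@red,n@grn,n@yel)
d0=n@yel-.006
C=onplane(t,(201.44,239.66),n*d0,n); print("C",C,"yel rel",(yel-C)@ex,(yel-C)@ey,(yel-C)@n, "mid-rg rel",((red+grn)/2-C)@ey)
print("marker ang",np.arctan2((yel-C)@ey,(yel-C)@ex))
for c,p in((t,[(187.9,241.4),(198.4,250.7)]),(s,[(345,107.9),(356,103.1)])):
    q=[onplane(c,x,n*(d0+.044),n)-C for x in p]; print([[round(v@ex,4),round(v@ey,4)] for v in q])
# marker axis direction
for c,r in((t,(150,185,250,270)),(s,(310,85,405,180))):
    a=np.argwhere(mask(c,(20,120,120),(35,255,255),r))[:,::-1]
    P=np.array([onplane(c,x,n*(d0+.006),n)-C for x in a]); P2=np.c_[P@ex,P@ey]
    u=np.linalg.svd(P2-P2.mean(0))[2][0]; print("mk",P2.mean(0),u)
    p=cv2.cvtColor(c["pixels"],cv2.COLOR_BGR2GRAY)
for sc,c in(("s",s),("t",t)): print(sc,proj(c,C))
E
```

```text
red (array([0.55060168, 0.31080694, 0.17273584]), [np.float64(9.010996491693168e-05), np.float64(9.010996491681468e-05)]) grn (array([0.57400041, 0.16488139, 0.1726026 ]), [np.float64(1.8509721314514215e-06), np.float64(1.8509721316119338e-06)]) yel (array([0.53486415, 0.23206762, 0.16116731]), [np.float64(0.0007110068319846213), np.float64(0.0007110068319847288)]) yaw 0.15899360910037716
dial 12 ((346.73388671875, 131.21861267089844), (32.38957214355469, 123.54019165039062), 36.809329986572266)
dial 28 ((201.4520721435547, 239.6173553466797), (41.83715057373047, 50.48677444458008), 100.1281509399414)
dialC (array([0.48984647, 0.23639241, 0.07745692]), [np.float64(0.010132607268268552), np.float64(0.010132607268268595)])
n.red,grn,yel -0.16262162638044347 -0.16273522017399497 -0.15784601757727437
C [0.49669832 0.22746207 0.1305778 ] yel rel 0.048737297554435455 -0.0014951244620532 0.006000000000000092 mid-rg rel -0.00013537514746740122
marker ang -0.030667595157061953
[[np.float64(0.0249), np.float64(0.0168)], [np.float64(-0.0048), np.float64(-0.0004)]]
[[np.float64(0.0008), np.float64(0.0007)], [np.float64(0.0292), np.float64(0.0154)]]
mk [ 0.04937934 -0.00117516] [-0.99994335  0.01064453]
mk [ 0.04796003 -0.00167169] [-0.98569425  0.16854328]
s [351.76557763 120.54336785]
t [201.44 239.66]
```

```bash
cat > lv.py <<'E'
from meas import *
SG=1
def pose(th,back=0.0,sg=None,lean=1.0):
    """TCP pose gripping the lever at angle th; back = retreat along the arm"""
    sg=SG if sg is None else sg; a=(th-.6)
    arm=RX*np.sin(a)+Z*np.cos(a); z=-arm; y=sg*(RX*np.cos(a)-Z*np.sin(a)); x=np.cross(y,z)
    return lev(th)-arm*(.019-back), Ro.from_matrix(np.c_[x,y,z]).as_rotvec()
E
python3 - <<'E'
from lv import *
for sg in(1,-1):
    for th,b in((.476,.12),(.476,0),(.25,0),(-.03,0),(.55,0),(.55,.12)):
        p,r=pose(th,b,sg); q=bot.inverse_kinematics(p,r); print(sg,th,b,p.round(3),None if q is None else np.round(q,2))
print(bot.current_ee_pos(),Ro.from_rotvec(bot.current_tool_rot()).as_matrix().round(2).tolist())
E
```

```text
1 0.476 0.12 [ 0.528 -0.305  0.309] [-0.77  0.12  1.46  0.09  1.48 -0.85]
1 0.476 0 [ 0.543 -0.304  0.19 ] [-0.75  0.22  1.59  0.1   1.26 -0.85]
1 0.25 0 [ 0.52  -0.305  0.185] [-0.89  0.05  1.82  0.32  1.09 -1.08]
1 -0.03 0 [ 0.494 -0.307  0.171] [-1.09 -0.08  2.06  0.7   1.   -1.5 ]
1 0.55 0 [ 0.551 -0.303  0.191] [-0.71  0.28  1.5   0.04  1.32 -0.79]
1 0.55 0.12 [ 0.545 -0.304  0.311] [-0.72  0.21  1.36  0.04  1.54 -0.79]
-1 0.476 0.12 [ 0.528 -0.305  0.309] [-0.77  0.12  1.46  0.09  1.48  2.29]
-1 0.476 0 [ 0.543 -0.304  0.19 ] [-0.75  0.22  1.59  0.1   1.26  2.29]
-1 0.25 0 [ 0.52  -0.305  0.185] [-0.89  0.05  1.82  0.32  1.09  2.06]
-1 -0.03 0 [ 0.494 -0.307  0.171] [-1.09 -0.08  2.06  0.7   1.    1.64]
-1 0.55 0 [ 0.551 -0.303  0.191] [-0.71  0.28  1.5   0.04  1.32  2.35]
-1 0.55 0.12 [ 0.545 -0.304  0.311] [-0.72  0.21  1.36  0.04  1.54  2.35]
[0.13654669 0.55843362 0.21445443] [[-0.97, 0.24, -0.0], [0.24, 0.97, -0.0], [0.0, -0.0, -1.0]]
```

```bash
python3 - <<'E'
from lv import *
p=np.array(bot.current_ee_pos()); bot.line_to(p+[0,0,.18],max_speed=.25)
bot.goto(*pose(.476,.12)); 
P,r=pose(.476,0); bot.line_to(P,r,max_speed=.1)
bot.set_gripper(0.0,25); print("grip",bot.current_opening()*92,bot.current_contact_force(),bot.current_clock())
for th in(.36,.24,.12,0.0,-.02):
    P,r=pose(th); bot.line_to(P,r,max_speed=.08); print(th,np.round(bot.current_contact_force(),1))
bot.hold(.3); print(bot.current_clock(),bot.current_opening()*92,bot.current_ee_pos(),P,bot.current_contact_force())
s,t=cam("scene"),cam("top"); angs(s,t); crops(s,t,"pics/c2.png")
E
```

```text
grip 19.254013087628664 [ 1.40899555  0.16698022 -0.14281309] 7.025
0.36 [-1.2  0.5  0.4]
0.24 [-1.3  2.2  1.8]
0.12 [-4.2  3.4  4.4]
0.0 [-6.9  3.4  4.5]
-0.02 [3.6 3.5 4.3]
8.8 19.327979337550335 [ 0.49635921 -0.3067296   0.17252515] [ 0.4947565  -0.30720781  0.17127112] [3.48478908 3.65989284 4.69154897]
lever s,t,both [[-0.022, 0.884], [-0.058, 9.639], [-0.044, 9.723]]
red 70 [254.75  249.375] [256.48571429 257.64285714] 14 [392.14285714 221.21428571]
pointer s,t,both [[0.555, 1.507], [0.51, 0.691], [0.534, 2.223]]
```

View pics/c2.png

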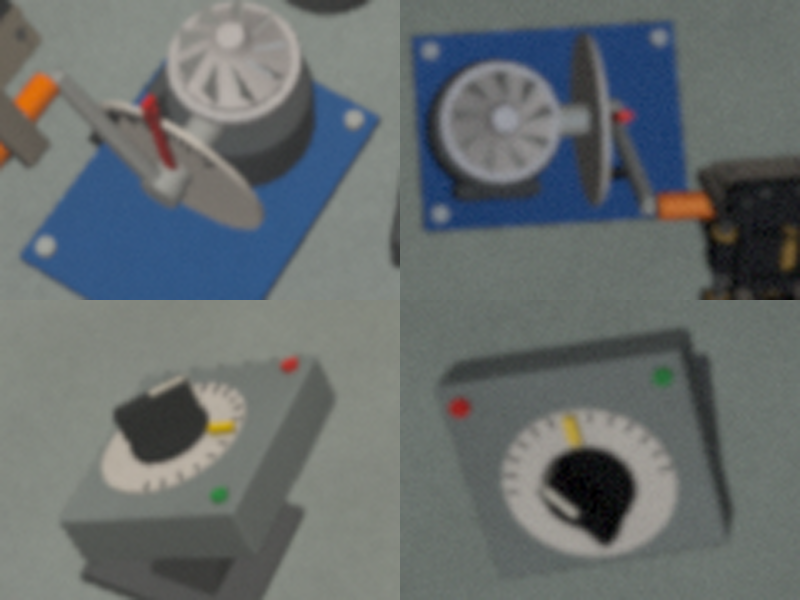

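c2 shows the lever leaning back towards the stop pin, with the gripper on its outer half and the pointer at crop (150,105) clear. I'll press a bit further to confirm the stop, then swing to about 0.54.

```bash
python3 - <<'E'
from lv import *
for th in(-.04,-.06):
    P,r=pose(th); bot.line_to(P,r,max_speed=.04); bot.hold(.15)
    d=bot.current_ee_pos()-rig(0,-.086,.085); print(th,np.round(bot.current_contact_force(),1),"th",.6+np.arctan2(d@RX,d[2]))
for th in(.06,.18,.3,.42,.54):
    P,r=pose(th); bot.line_to(P,r,max_speed=.08)
bot.hold(.2); d=bot.current_ee_pos()-rig(0,-.086,.085); print("th",.6+np.arctan2(d@RX,d[2]),bot.current_contact_force(),bot.current_opening()*92)
bot.set_gripper(.6); P,r=pose(.54,.12); bot.line_to(P,r,max_speed=.12)
bot.line_to(P+[-.1,0,.12],max_speed=.2)
s,t=cam("scene"),cam("top"); angs(s,t); print(bot.current_clock())
f=lambda im,x,y,w,h:cv2.resize(im["pixels"][y:y+h,x:x+w],(400,500),interpolation=cv2.INTER_CUBIC)
cv2.imwrite("pics/c3.png",np.hstack([f(s,225,240,48,60),f(t,375,200,48,60)]))
E
```

```text
-0.04 [17.9  4.   1.8] th 0.002243256943285421
-0.06 [31.5  4.   0.7] th 0.004861453270870841
th 0.5302865513750188 [ 1.1572775  -1.80003056 -6.15287805] 19.052569771682393
lever s,t,both [[0.52, 0.623], [0.526, 0.6], [0.523, 0.893]]
red 65 [254.75  249.375] [256.66153846 257.73846154] 23 [392.82608696 219.26086957]
pointer s,t,both [[0.555, 1.507], [0.552, 0.141], [0.554, 1.517]]
14.3083
```

View pics/c3.png

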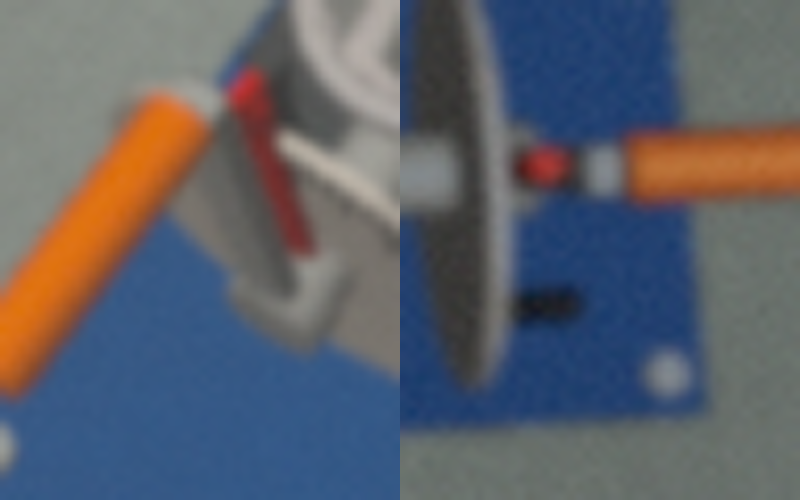

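c3 shows the arm tip at top crop (605,168) and the red tip at (545,165). In scene the two bars run parallel, so they agree within about 0.03 rad and the stop was reached. On to the knob.

```bash
cat > kn.py <<'E'
from h import *
yaw=.159; C=np.array([.4967,.2275,.1306])
n=np.array([-np.sin(.55)*np.cos(yaw),-np.sin(.55)*np.sin(yaw),np.cos(.55)]); ey=np.array([-np.sin(yaw),np.cos(yaw),0]); ex=np.cross(ey,n)
def kp(phi,back=0.,sg=1):
    b=ex*np.cos(phi)+ey*np.sin(phi); z=-n; x=sg*b; y=np.cross(z,x)
    return C+n*(.017+back),Ro.from_matrix(np.c_[x,y,z]).as_rotvec()
E
python3 - <<'E'
from kn import *
for sg in(1,-1):
    for phi,b in((.52,.12),(.52,0),(.25,0),(-.03,0),(-.03,.12)):
        p,r=kp(phi,b,sg); q=bot.inverse_kinematics(p,r); print(sg,phi,b,p.round(3),None if q is None else np.round(q,2))
print(bot.current_ee_pos(),bot.current_joints())
E
```

```text
1 0.52 0.12 [0.426 0.216 0.247] [ 0.25 -0.59  2.25 -0.06  0.93  1.16]
1 0.52 0 [0.488 0.226 0.145] [ 0.23 -0.26  2.24 -0.07  0.61  1.17]
1 0.25 0 [0.488 0.226 0.145] [ 0.23 -0.26  2.24 -0.07  0.61  1.44]
1 -0.03 0 [0.488 0.226 0.145] [ 0.23 -0.26  2.24 -0.07  0.61  1.72]
1 -0.03 0.12 [0.426 0.216 0.247] [ 0.25 -0.59  2.25 -0.06  0.93  1.71]
-1 0.52 0.12 [0.426 0.216 0.247] [ 0.25 -0.59  2.25 -0.06  0.93 -1.98]
-1 0.52 0 [0.488 0.226 0.145] [ 0.23 -0.26  2.24 -0.07  0.61 -1.97]
-1 0.25 0 [0.488 0.226 0.145] [ 0.23 -0.26  2.24 -0.07  0.61 -1.7 ]
-1 -0.03 0 [0.488 0.226 0.145] [ 0.23 -0.26  2.24 -0.07  0.61 -1.42]
-1 -0.03 0.12 [0.426 0.216 0.247] [ 0.25 -0.59  2.25 -0.06  0.93 -1.43]
[ 0.44290117 -0.30335594  0.42872585] [-0.85553592 -0.02105029  1.37198753  0.04902837  1.75760563 -0.91817828]
```

```bash
python3 - <<'E'
from kn import *
bot.goto(*kp(.52,.12)); P,r=kp(.52); bot.line_to(P,r,max_speed=.1); print(bot.current_contact_force())
bot.set_gripper(0.0,20); bot.hold(.2); print("grip",bot.current_opening()*92,bot.current_contact_force(),bot.current_ft_torque())
for phi in(.38,.24,.1,-.035):
    bot.line_to(*kp(phi)); print(phi,np.round(bot.current_contact_force(),1),np.round(bot.current_ft_torque(),2))
bot.hold(.3); print(bot.current_opening()*92, bot.current_tool_rot(),kp(-.035)[1])
bot.set_gripper(.6); P,r=kp(-.035,.12); bot.line_to(P,r,max_speed=.12)
bot.line_to(P+[-.08,0,.15],max_speed=.2)
s,t=cam("scene"),cam("top"); print(bot.current_clock())
f=lambda im,x,y,w,h:cv2.resize(im["pixels"][y:y+h,x:x+w],(400,400),interpolation=cv2.INTER_CUBIC)
cv2.imwrite("pics/c4.png",np.hstack([f(s,325,85,60,60),f(t,170,205,60,60)]))
from meas import angs
angs(s,t)
E
```

```text
[-0.75349839 -0.11633256  0.15391036]
grip 16.13277831045597 [ 0.42844022 -3.54597562  0.92824905] [-0.62601366  0.11337403 -0.3480115 ]
0.38 [-0.7 -5.8  1.5] [-0.88  0.1  -0.56]
0.24 [ 0.7 -5.3  1.4] [-0.87  0.16 -0.54]
0.1 [ 0.9 -4.6  1.9] [-0.81  0.13 -0.54]
-0.035 [ 0.5 -5.5  1.8] [-0.84  0.13 -0.58]
15.554546223737777 [-2.9694755  -0.19261799 -0.83598631] [-2.96823541 -0.18426676 -0.8351513 ]
22.9583
lever s,t,both [[0.519, 0.616], [0.525, 0.314], [0.522, 0.74]]
red 66 [254.75  249.375] [256.68181818 257.86363636] 24 [392.70833333 219.16666667]
pointer s,t,both [[0.555, 1.507], [0.555, 0.031], [0.555, 1.507]]
```

View pics/c4.png

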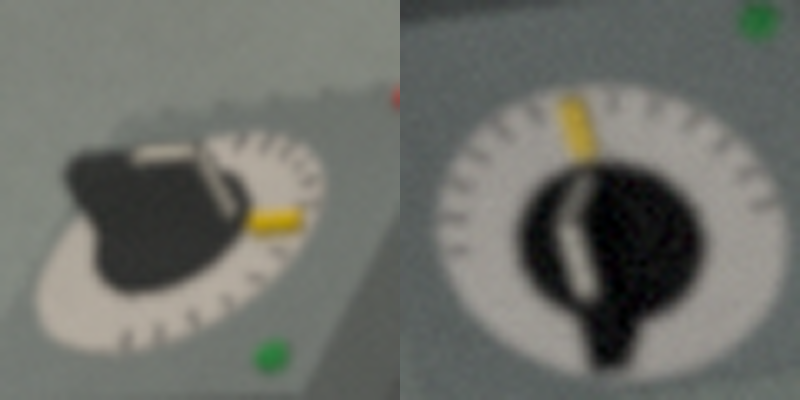

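c4 shows the white line on the bar running from (570,222) to (590,298) in top, against the marker from (573,100) to (587,158). Their directions differ by about 0.02 rad, and they are parallel in scene too. Lever vs pointer is about 0.03 rad, so I'm handing in.

```bash
python3 -c "
from workcell import bot
print(bot.current_clock(),bot.job_done())"
```

```text
the job is handed in; nothing more can be done
22.9583 None
```

I handed the job in at 23 s, with no verdict returned: the lever was pulled against its stop and left about 0.03 rad from the red pointer, and the knob line is about 0.02 rad from the yellow marker, both measured from the camera images.

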